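# Free the child latch and open the stores locker

### The arm

A 6-joint arm with a two-finger parallel gripper is mounted at the origin on the work surface. World frame = base frame: x ahead of the robot, y to its left, z up, the work surface at z = 0. Lengths are in m, angles in rad, forces in N, time in s.
With the tool pointing down it reaches from about 0.325 to 0.875 m from the base axis. Payload 4.4 kg.
Tool frame: the origin (TCP) lies at the very end of the fingers, on their centre line; the grasp point (between the pads) lies 19 mm behind it; z points along the fingers, x is the direction in which the jaws open and shut, and the axes are right-handed (so a half turn about z gives the same grasp; the last joint's range is limited). The gripper opens to 85 mm and grips with 20 to 120 N. Pads are 22 mm wide; open, the fingers measure 114 mm over their backs; the gripper's body (76 mm by 85 mm) begins 54 mm behind the grasp point. The pads swing forward as they close: fully open they stand 13 mm farther back than shut.
Start: joints at [1.004, 0.207, 1.542, -0, 1.393, -0.15], TCP at [0.233, 0.526, 0.196] pointing down, gripper open.
Joint ranges: [-2.73, 2.73], [-0.86, 2.22], [0.23, 2.46], [-1.11, 4.25], [0.08, 2.63], [-2.82, 2.82]. Speed limits (rad/s): [2.79, 2.79, 3.14, 3.14, 3.14, 3.14].

### API

Orientations are given as a unit quaternion [x, y, z, w].
In Python, from station import bot, viewer, finish_job gives the robot as it stands.
- The arm moves only by the tool drive_tool, never from a script. Its argument "commands" is text: rows parted by semicolons, each of 6 numbers parted by spaces: the shift along the tool's x, y, z in mm, then the turn, a rotation vector about the tool's x, y, z in rad. A call has 1 to 5 rows; each row shifts and turns the commanded pose from where the row before left it, along the tool's axes as they then stand; what a row does not reach is not made up. A row lasts 1/12 s, in which the tool goes at most 41.7 mm and 7.16 degrees, less where a joint would pass 70% of its speed; a pose out of reach is approached as far as the arm can. A call with a gripper value outside its range is refused whole. "fingers" is the opening, from 0 (shut) to 1 (fully open), set as the call begins (left out, the last holds). The fingers move at their own pace and stop on an object; "grip_force" is the grip in N (left out, the last holds). Time passes only in rows, so rows that do not move let the fingers close. It gives the time, the measured TCP pose, the force and the opening at its end, in the units of the state.
- bot.state(): the state, without advancing time (a new reading comes with each control period).
- viewer.read_camera(name): name is "scene" or "top" or "wrist"; returns a dict with "pixels" (384x512x3 uint8, blue, green, red), "fx", "fy", "cx", "cy" (pixels), "view" (4x4, takes a point from world to camera coordinates). Camera axes: x right, y down, z forward; pixel columns grow to the right and rows downward; lengths in m; the calibration is good to about 2 mm. A picture is of the moment at which its call begins. There is no depth.
- finish_job(): hands the job in, once; it reports no verdict.
The state is a dict: "time_s": time; "joints": joint angles; "qd": joint speeds; "joint_efforts": joint torques, N m; "tool_pos": TCP position; "eef_rot": TCP orientation; "wrist_force": force on the tool from outside, world axes, zero at the start; "wrist_torque": the same for the moment, N m; "opening": finger opening in m.
Only numpy, scipy, OpenCV 4.12 (cv2) and the standard library are available. Lean on these libraries where they do the work, as an engineer would, in place of code of your own. Each camera call takes 0.05 s, during which the arm holds its last target. There are 200 camera calls.

### The job

The green door of the grey stores locker is held ajar by its child latch: reach down through the gap behind the door's top edge, press the sprung hook's orange pad down and keep it down while you draw the door out past the catch, then swing the door wide open (at least 70 degrees) and leave it standing so. Be gentle, the latch breaks if it is pressed hard against its stop or the door is wrenched (20 N at most on any part of the locker), and leave everything else where it stands.

Things in the scene. Friction and masses are not known exactly. Their poses are not given: they have to be found in the camera images.
- locker: grey steel stores locker fixed to the ledge, 210 deep (x) x 240 wide (y) x 200 mm high, roof 10 mm thick. Origin: centre of its underside; x points from its open front to its back (away from the robot), y to the hinge side, z up. Its green door and child latch belong to it. Any of it is damaged if the robot pushes, presses or pulls with more than 20 N.
- door (a joint): angle of the green door about its upright hinge, rad: 0 shut, growing as the free edge swings out to the robot (clockwise from above), end stop 1.5. It starts ajar at about 0.2; pulled out, the latch stops it at about 0.22; past the catch from 0.31 on. The stiff hinge (0.15 N m of friction) leaves the door where it is put; it does not spring open.
- hinge_top (a point): fixed point on the hinge axis at the locker's front +y corner, in the plane of the door's back face, level with the roof top and the door's top edge (200 mm above the ledge). Axes as the locker's. The door panel reaches 240 mm from here to its free edge and is 16 mm thick, lying in front of this plane.
- gap_mid (a point): moves with the door: over the middle of the latch's orange press pad, level with the roof top, 185 mm from the hinge axis along the door, 20 mm behind its back face. x square to the door into the locker, y along the door to the hinge, z up. While ajar the gap from door to roof edge is about 40 mm wide here, open from above. Fingers in it can also push the door out from inside.
- pad_low (a point): moves with the door: 24 mm straight below gap_mid, the lowest place of the top of the press pad (28 mm square to the door, 44 mm along it). The pad stands on an adjusting screw on the white sprung hook that rides on the door's back, so its top is in truth 0 to 20 mm higher than this point: that is not measured; find it by feel.
- catch_lip (a point): fixed steel lip under the roof's front edge (6 x 36 x 20 mm, this is its centre) that holds the hook's nose. The hook resists the first touch with 5 N, then 0.5 N more per mm; pressed down 8 mm it clears the lip, at 11 mm it meets a hard stop (10.5 N just before). Let go, it springs up: keep it down, moving along with the door, until the door is past the catch.
- cup_roof_mid (a point): white ceramic cup, 72 mm across, 80 high, standing on the locker's roof towards the back on the hinge side; this point is its centre, half-way up. To be left alone.
- cup_ledge_mid (a point): blue ceramic mug, 76 mm across, 85 high, on the ledge to the robot's left; this point is its centre, half-way up. To be left alone.
- tin_mid (a point): purple tin gift box, 154 x 114 x 78 mm, on the ledge to the robot's left; this point is its centre, half-way up. To be left alone.
- tray_mid (a point): wooden tray, 280 x 200 x 30 mm, on the ledge to the robot's right; this point is its centre, half-way up. To be left alone.
- lantern_mid (a point): folding plastic lantern with yellow ends, 72 mm across, 125 high over its wire handle, standing in the tray; this point is its centre, half-way up. To be left alone.
- jar_mid (a point): jar with red cap, 60 mm across, 100 high, inside the locker; this point is its centre, half-way up. To be left alone.
- food_can_mid (a point): food can, 70 mm across, 90 high, inside the locker; this point is its centre, half-way up. To be left alone.

How it is judged:
On the way:
1. the door is drawn out past the catch of the child latch (door angle over 0.31 rad) (value of joint door above 0.31 rad), for 0.1 s.
At the end, for the whole second after the job is handed in: the door stands at least 1.2 rad (about 70 degrees) open and at rest (value of joint door above 1.2 rad and velocity of joint door between -0.1 and 0.1 rad/s); the robot touches nothing.
It fails at once if the robot loads the locker, its door or its latch with more than 20 N (contact force between any of the fingers, the arm and locker above 20 N).
It fails at once if a bystander (cup, mug, tin, tray, lantern, jar, can) is shifted by more than 25 mm or knocked over (distance of any of cup_roof_mid, cup_ledge_mid, tin_mid, tray_mid, lantern_mid, jar_mid, food_can_mid from where it was at the start of the episode above 0.025 m or angle between any of cup_roof_mid, cup_ledge_mid, tin_mid, tray_mid, lantern_mid, jar_mid, food_can_mid's own z axis and vertical above 0.5 rad).
It also fails if it takes over 48 s, if anything falls off the work surface, if the arm or the gripper's body presses on something with over 40 N, if the wrist force passes 120 N, or if a joint passes its speed limit or range.

## Working session

There is one attempt and no reset: what is moved stays moved. The work goes in short steps, Python scripts to look and compute and a tool call to move; the robot and the scene stay as the last step left them, time stands still between calls to the robot, and variables do not carry over. Pictures are saved under pics/ and viewed, about 8 in all and at most 12, crops included, and the job is handed in when it is done.

Besides the shell and the picture viewer there is one more tool, called after ">>>" by a JSON object that holds its "method" and its "body", one argument or row to a line. drive_tool: Moves the arm, as the interface text tells. Its arguments: {"type":"object","properties":{"commands":{"type":"string"},"fingers":{"type":"number"},"grip_force":{"type":"number"}},"required":["commands"]}

```bash
ls; mkdir -p pics
python3 - <<'E'
from station import bot, viewer
import cv2, numpy as np, json
s=bot.state(); print({k:np.round(v,3).tolist() for k,v in s.items()})
ims=[]
for n in ("scene","top"):
    c=viewer.read_camera(n); cv2.imwrite(f"pics/{n}0.png",c["pixels"]); ims.append(c["pixels"])
    json.dump({k:np.asarray(c[k]).tolist() for k in("fx","fy","cx","cy","view")},open(f"{n}.json","w"))
    print(n,c["fx"],c["cx"],c["cy"],np.round(c["view"],3).tolist())
E
```

```text
pics
{'time_s': 0.0, 'joints': [1.003, 0.207, 1.543, -0.0, 1.394, -0.15], 'qd': [0.0, -0.001, 0.001, 0.003, -0.001, 0.001], 'joint_efforts': [-0.001, -38.302, -29.16, -0.0, 0.011, -0.0], 'tool_pos': [0.232, 0.525, 0.195], 'eef_rot': [0.838, 0.546, -0.001, 0.0], 'wrist_force': [-0.538, -0.202, -0.776], 'wrist_torque': [0.009, 0.023, -0.014], 'opening': 0.086}
scene 405.44986332984223 255.5854141869167 195.18399409246928 [[0.258, -0.966, -0.004, -0.199], [-0.916, -0.244, -0.318, 0.589], [0.306, 0.086, -0.948, 1.431], [0.0, 0.0, 0.0, 1.0]]
top 424.02969032375995 256.9185869536612 188.3497163813438 [[0.0, -1.0, 0.02, -0.052], [-0.99, -0.003, -0.143, 0.6], [0.143, -0.019, -0.99, 1.609], [0.0, 0.0, 0.0, 1.0]]
```

View pics/scene0.png

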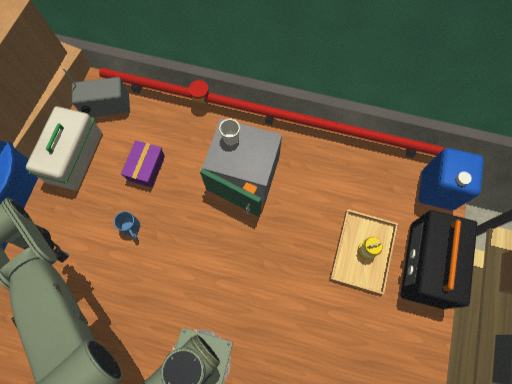

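View pics/top0.png

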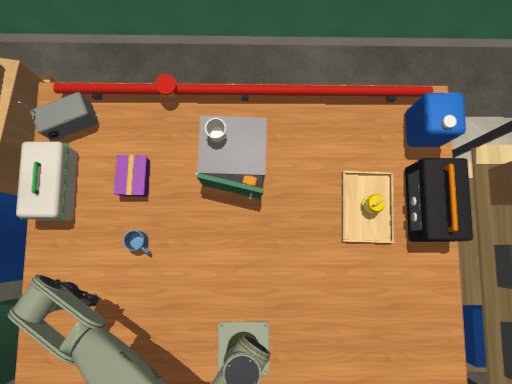

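The scene picture shows the locker with its roof around (240,150), the green door around (233,190) and the orange pad at (250,188). In the top picture the roof is around (232,145), the door runs from (198,178) to (262,190), and the pad is at (249,181). I'll zoom in to pick corners.

Run:
```python
import cv2, numpy as np
a=cv2.imread("pics/scene0.png")[115:225,195:290]; b=cv2.imread("pics/top0.png")[105:215,190:285]
f=lambda i:cv2.resize(i,None,fx=4.2,fy=4.2,interpolation=cv2.INTER_CUBIC)
o=np.hstack([f(a),f(b)])
for k in range(0,95,10):
  for off,x0 in((0,195),(399,190)):
    cv2.putText(o,str(x0+k),(int(off+k*4.2),8),0,.3,(255,255,255),1); cv2.line(o,(int(off+k*4.2),0),(int(off+k*4.2),462),(200,200,200),1) if 0 else cv2.line(o,(int(off+k*4.2),10),(int(off+k*4.2),16),(255,255,255),1)
for k in range(0,110,10):
  for off,y0 in((0,115),(399,105)): cv2.putText(o,str(y0+k),(off,int(k*4.2)+4),0,.3,(255,255,255),1)
cv2.imwrite("pics/z0.png",o); print(o.shape)
```

```text
(462, 798, 3)
```

View pics/z0.png

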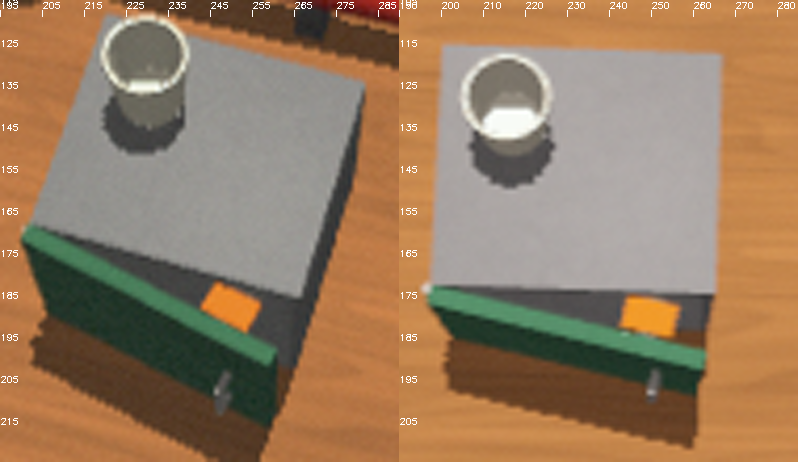

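The crops show the roof's front-right corner at scene (266.7,185.7) and top (265,175). The door's free back corner is at (261,198) and (263,188.6), and the pad centre at (250,187.6) and (249.5,180.5). I'll triangulate from these.

```bash
cat > h.py <<'E'
import json,cv2,numpy as np
C={n:json.load(open(n+".json")) for n in("scene","top")}
K=lambda c:np.array([[c["fx"],0,c["cx"]],[0,c["fy"],c["cy"]],[0,0,1]])
P={n:K(c)@np.array(c["view"])[:3] for n,c in C.items()}
def tri(a,b):
    X=cv2.triangulatePoints(P["scene"],P["top"],np.array(a,float).reshape(2,1),np.array(b,float).reshape(2,1));return (X[:3]/X[3]).ravel()
def atz(n,p,z):
    M=P[n];A=np.c_[M[:,0],M[:,1],-np.array([*p,1])];return np.r_[np.linalg.solve(A,-(M[:,2]*z+M[:,3]))[:2],z]
E
python3 - <<'E'
from h import *
D={"FR":((266.7,185.7),(265,175)),"BR":((281.9,134.8),(266.9,117.9)),"FL":((202.9,169),(197.9,173.3)),"doorfree":((261,197.9),(263.1,188.6)),"doorfreefront":((259.8,201.7),(262.6,192.6)),"hingefront":((200.2,171.4),(197.4,176.7)),
"pad":((250.1,187.6),(249.5,180.5))}
for k,(a,b) in D.items(): 
    z=.2 if k!="pad" else .176
    print(k,np.round(tri(a,b),4),np.round(atz("scene",a,z),4)[:2],np.round(atz("top",b,z),4)[:2])
print(atz("top",(200,115.7),.2))
pc=[(625,297),(680,303),(673,338),(619,331)]; ps=[(217,282),(261,300),(247,332),(201,306)]
for a,b in zip(ps,pc): print(np.round(tri((a[0]/4.2+195,a[1]/4.2+115),(190+(b[0]-399)/4.2,105+b[1]/4.2)),4))
E
```

```text
FR [ 0.6242 -0.0776  0.2141] [ 0.6305 -0.0785] [ 0.6256 -0.0764]
BR [ 0.8313 -0.0834  0.2118] [ 0.8374 -0.0828] [ 0.835  -0.0838]
FL [0.6317 0.1591 0.2012] [0.6334 0.1577] [0.6308 0.1608]
doorfree [ 0.5754 -0.0703  0.2162] [ 0.5816 -0.0706] [ 0.5769 -0.0696]
doorfreefront [ 0.5622 -0.0691  0.2118] [ 0.5671 -0.0701] [ 0.5627 -0.0678]
hingefront [0.6157 0.1599 0.218 ] [0.6221 0.1643] [0.6187 0.1623]
pad [ 0.6057 -0.0229  0.2056] [ 0.6168 -0.0212] [ 0.6096 -0.0216]
[0.84166853 0.15743487 0.2       ]
[ 0.625  -0.0037  0.1957]
[ 0.6163 -0.0475  0.2084]
[ 0.5881 -0.0423  0.2013]
[0.5922 0.0006 0.2213]
```

Triangulated heights come to about 0.20–0.215, matching the stated roof height of 0.200, and the width is 0.237 against 0.240. This gives:

| Quantity | Value |
|---|---|
| Hinge | about (0.632, 0.160) |
| Door angle | about 0.206 rad, matching the stated 0.2 |
| gap_mid | about (0.610, -0.024) |
| Tool x target (toward the hinge) | (0.225, 0.974) |

I'll shut the fingers, lift and go over.

>>> {"method": "drive_tool", "body": {
  "commands": "0 0 -40 0 0 0;0 0 -40 0 0 0;0 0 -40 0 0 0;-20 33 0 0 0 0;-20 33 0 0 0 0",
  "fingers": 0,
  "grip_force": 40
}}

```text
time_s: 0.52
tool_pos: [0.2776, 0.4643, 0.3196]
eef_rot: [0.837, 0.547, 0.004, -0.001]
wrist_force: [-0.1, -0.7, -0.3]
opening: 0.0259
```

>>> {"method": "drive_tool", "body": {
  "commands": "-20 33 0 0 0 0;-20 33 0 0 0 0;-20 33 0 0 0 0;-20 33 0 0 0 0;-20 33 0 0 0 0"
}}

```text
time_s: 0.93
tool_pos: [0.3877, 0.3025, 0.3154]
eef_rot: [0.838, 0.546, -0.0, -0.0]
wrist_force: [0.5, -0.7, -0.2]
opening: -0.0001
```

>>> {"method": "drive_tool", "body": {
  "commands": "-20 33 0 0 0 0;-20 33 0 0 0 0;-20 33 0 0 0 0;-20 33 0 0 0 0;-20 33 0 0 0 0"
}}

```text
time_s: 1.35
tool_pos: [0.4981, 0.1442, 0.3154]
eef_rot: [0.838, 0.545, -0.0, -0.0]
wrist_force: [0.9, 0.6, -0.5]
opening: 0.0002
```

>>> {"method": "drive_tool", "body": {
  "commands": "-20 33 0 0 0 0;-20 33 0 0 0 0;0 0 0 0 0 -0.095;0 0 0 0 0 -0.094;0 0 0 0 0 0"
}}

```text
time_s: 1.77
tool_pos: [0.5419, 0.0817, 0.3149]
eef_rot: [0.783, 0.622, -0.001, -0.001]
wrist_force: [0.0, -0.5, 0.9]
opening: -0.0002
```

>>> {"method": "drive_tool", "body": {
  "commands": "-22 21 0 0 0 0;-22 21 0 0 0 0;-22 21 0 0 0 0;-22 21 0 0 0 0;0 0 0 0 0 0"
}}

```text
time_s: 2.18
tool_pos: [0.6054, -0.0263, 0.3146]
eef_rot: [0.785, 0.62, -0.001, 0.001]
wrist_force: [-0.9, 0.1, -0.2]
opening: -0.0001
```

>>> {"method": "drive_tool", "body": {
  "commands": "0 0 25 0 0 0;0 0 25 0 0 0;0 0 15 0 0 0;0 0 0 0 0 0;0 0 0 0 0 0"
}}

```text
time_s: 2.6
tool_pos: [0.6028, -0.0211, 0.2498]
eef_rot: [0.783, 0.622, -0.001, -0.001]
wrist_force: [0.1, 0.1, -0.1]
opening: 0.0002
```

Run:
```python
from h import *
from station import bot, viewer
print(np.round(bot.state()["tool_pos"],4))
w=viewer.read_camera("wrist")
K=np.array([[w["fx"],0,w["cx"]],[0,w["fy"],w["cy"]],[0,0,1]]);M=K@np.array(w["view"])[:3]
im=w["pixels"].copy(); cv2.imwrite("pics/w1raw.png",im); np.save("w1.npy",M)
im=cv2.resize(im,None,fx=1.5,fy=1.5)
H=np.array([.632,.16,.2]);d=np.array([-.2246,-.9745,0]);n=np.array([.9745,-.2246,0])
def draw(pts,col):
    q=[M@np.r_[p,1] for p in pts]; q=np.array([v[:2]/v[2]*1.5 for v in q]).round().astype(int)
    cv2.polylines(im,[q],False,col,1); print(q.tolist())
draw([H,H+.24*d,H+.24*d-.016*n,H-.016*n],(0,255,255))
draw([H,H+.24*np.array([-.02,-1,0])],(255,0,255))
g=H+.185*d+.02*n-[0,0,.014]
draw([g+a*d+b*n for a,b in((.022,.014),(.022,-.014),(-.022,-.014),(-.022,.014),(.022,.014))],(255,0,0))
t=np.array(bot.state()["tool_pos"]); draw([t+a*d+b*n for a,b in((.0145,.011),(.0145,-.011),(-.0145,-.011),(-.0145,.011),(.0145,.011))],(255,255,255))
cv2.imwrite("pics/w1.png",im)
```

```text
[ 0.6028 -0.0211  0.2498]
[[708, 270], [282, 271], [280, 243], [715, 242]]
[[708, 270], [296, 349]]
[[344, 317], [343, 274], [416, 273], [415, 317], [344, 317]]
[[352, 352], [351, 308], [415, 308], [414, 352], [352, 352]]
```

View pics/w1.png

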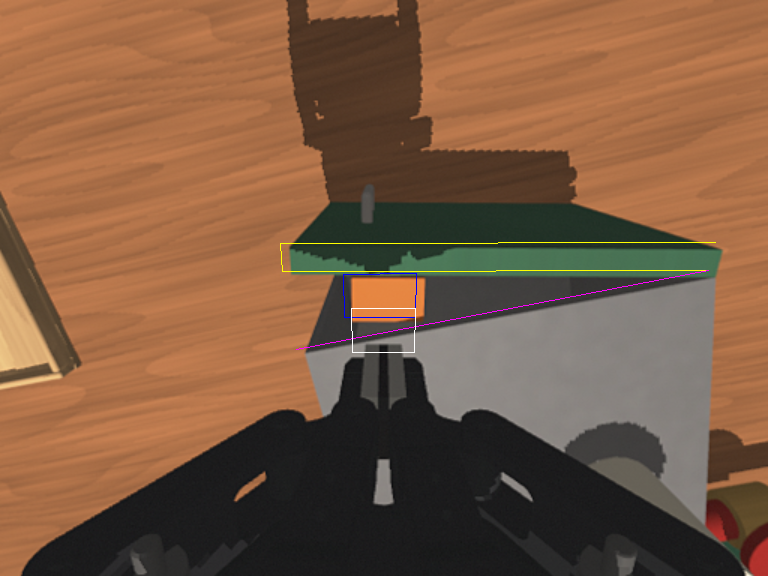

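The wrist view shows the door's back top edge at about (290,272)–(717,277), the pad at (352–424, 278–320) and the roof's front edge from (306,351) to (715,280). The door and roof sit about 8 px to the right of and 6 px below my model. The finger tip is at about (383,345). I'll refine with this view.

Run:
```python
from h import *
from station import bot
s=bot.state();M=np.load("w1.npy");P["w"]=M
cam=-np.linalg.inv(M[:,:3])@M[:,3];print("cam",cam.round(4))
for p in [(290,272),(291,247),(717,277),(722,250),(305,352),(715,280)]: print(p,atz("w",np.array(p)/1.5,.2).round(4))
for z in(.176,.186,.196): print("pad",z,atz("w",np.array((388,299))/1.5,z).round(4), "sizes", [np.linalg.norm(atz("w",np.array(a)/1.5,z)-atz("w",np.array(b)/1.5,z)).round(4) for a,b in(((352,299),(424,299)),((388,278),(388,320)))])
from scipy.spatial.transform import Rotation as R
t=np.array(s["tool_pos"]);Rt=R.from_quat(s["eef_rot"]).as_matrix()
for p in((383,345),(363,345),(404,345)):
  for z in (.25,.26,.27,.28): print(p,z,(Rt.T@(atz("w",np.array(p)/1.5,z)-t)*1000).round(1))
```

```text
cam [ 0.5245 -0.0029  0.4279]
(290, 272) [ 0.5799 -0.0696  0.2   ]
(291, 247) [ 0.5661 -0.0648  0.2   ]
(717, 277) [0.6375 0.1651 0.2   ]
(722, 250) [0.6219 0.1676 0.2   ]
(305, 352) [ 0.6301 -0.0755  0.2   ]
(715, 280) [0.6391 0.164  0.2   ]
pad 0.176 [ 0.6171 -0.0211  0.176 ] sizes [np.float64(0.0459), np.float64(0.0285)]
pad 0.186 [ 0.6134 -0.0203  0.186 ] sizes [np.float64(0.044), np.float64(0.0274)]
pad 0.196 [ 0.6097 -0.0196  0.196 ] sizes [np.float64(0.0422), np.float64(0.0263)]
(383, 345) 0.25 [0.  8.  1.5]
(383, 345) 0.26 [ 0.   3.  -8.5]
(383, 345) 0.27 [  0.   -2.1 -18.5]
(383, 345) 0.28 [  0.   -7.1 -28.5]
(363, 345) 0.25 [-9.3  8.   1.5]
(363, 345) 0.26 [-8.8  2.9 -8.5]
(363, 345) 0.27 [ -8.3  -2.1 -18.5]
(363, 345) 0.28 [ -7.7  -7.1 -28.5]
(404, 345) 0.25 [9.8 8.  1.5]
(404, 345) 0.26 [ 9.3  3.  -8.5]
(404, 345) 0.27 [  8.7  -2.1 -18.5]
(404, 345) 0.28 [  8.2  -7.1 -28.5]
```

Averaging both views: hinge about (0.635, 0.1625), door angle about 0.205, and the TCP about 11 mm behind the door's back face. I'll shift 4 mm inward, then lower with the force monitored.

>>> {"method": "drive_tool", "body": {
  "commands": "0 4 0 0 0 0;0 0 15 0 0 0;0 0 15 0 0 0;0 0 8 0 0 0;0 0 0 0 0 0"
}}

```text
time_s: 3.07
tool_pos: [0.6071, -0.0227, 0.2117]
eef_rot: [0.783, 0.622, -0.001, -0.001]
wrist_force: [-0.6, -0.1, -1.2]
opening: -0.0
```

>>> {"method": "drive_tool", "body": {
  "commands": "0 0 2 0 0 0;0 0 2 0 0 0;0 0 2 0 0 0;0 0 0 0 0 0;0 0 0 0 0 0"
}}

```text
time_s: 3.48
tool_pos: [0.6079, -0.0229, 0.2073]
eef_rot: [0.783, 0.622, 0.0, 0.0]
wrist_force: [-0.1, -0.7, 0.4]
opening: -0.0
```

>>> {"method": "drive_tool", "body": {
  "commands": "0 0 2 0 0 0;0 0 2 0 0 0;0 0 2 0 0 0;0 0 0 0 0 0;0 0 0 0 0 0"
}}

```text
time_s: 3.9
tool_pos: [0.6075, -0.0229, 0.2005]
eef_rot: [0.783, 0.622, -0.0, -0.0]
wrist_force: [0.2, 0.3, 0.8]
opening: 0.0001
```

Run:
```python
from station import bot, viewer
import cv2,numpy as np
s=bot.state();print(s["tool_pos"],s["wrist_force"])
w=viewer.read_camera("wrist")["pixels"][130:280,150:350]
cv2.imwrite("pics/w2.png",cv2.resize(w,None,fx=4,fy=4,interpolation=cv2.INTER_CUBIC))
```

```text
[ 0.60750729 -0.02288474  0.20052365] [0.19479047 0.27169633 0.76322426]
```

View pics/w2.png

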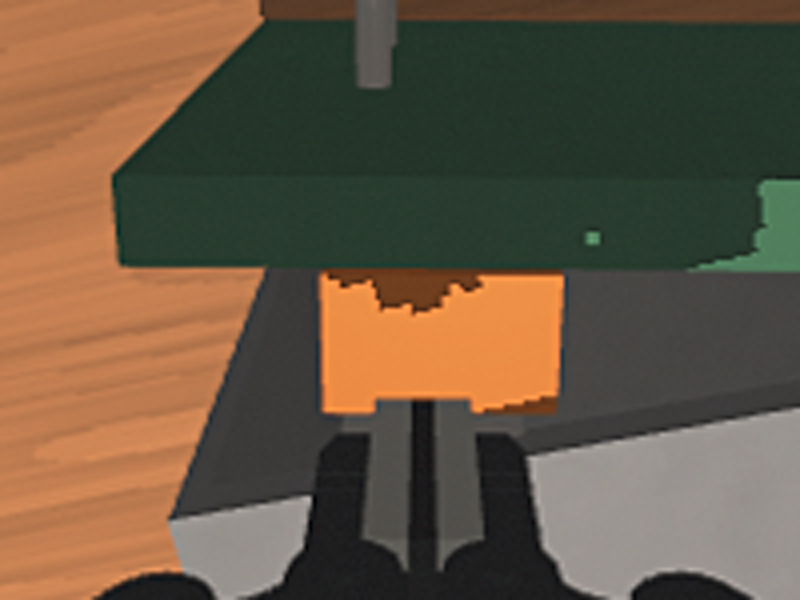

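The tip appears at crop (422,400), just over the pad's back edge (pad 322–563 × 273–412), and the finger's shadow reaches (415,306) on the pad. The drawn finger looks shorter or farther back than the stated TCP. I'll use the shadows to locate the true tip.

Run:
```python
from h import *
from station import bot,viewer
from scipy.spatial.transform import Rotation as R
s=bot.state();P["w"]=np.load("w1.npy")
for a,T in(((328,152),(.566,-.066,.2)),((570,150),(.6195,.1655,.2))):
    S=atz("w",np.array(a)/1.5,0.); L=(S-T)/.2; print("shadow",S.round(3),"L",L.round(3))
w=viewer.read_camera("wrist");print(w["fx"])
M=np.array([[w["fx"],0,w["cx"]],[0,w["fy"],w["cy"]],[0,0,1]])@np.array(w["view"])[:3];P["w2"]=M;np.save("w2.npy",M)
t=np.array(s["tool_pos"]);Rt=R.from_quat(s["eef_rot"]).as_matrix()
tip=np.array((150+422/4,130+400/4))
sh=np.array((150+418/4,130+307/4))
for zp in(.178,.186,.194):
  S=atz("w2",sh,zp)
  for z in(.2,.21,.22,.23,.24):
    T=atz("w2",tip,z); print(zp,z,"tip in tool",(Rt.T@(T-t)*1000).round(1),"L",((S-T)/(z-zp)).round(2))
# roof-front edge points and door back edge in this view
for p in((170,520),(800,405),(120,267),(800,271)): print(p,atz("w2",(150+p[0]/4,130+p[1]/4),.2).round(4))
```

```text
shadow [ 0.52  -0.057  0.   ] L [-0.229  0.047 -1.   ]
shadow [0.572 0.172 0.   ] L [-0.239  0.033 -1.   ]
281.26046459534444
0.178 0.2 tip in tool [0.2 9.6 0.7] L [-0.39  0.06 -1.  ]
0.178 0.21 tip in tool [ 0.2  4.5 -9.3] L [-0.11  0.   -1.  ]
0.178 0.22 tip in tool [  0.2  -0.5 -19.3] L [ 0.03 -0.02 -1.  ]
0.178 0.23 tip in tool [  0.1  -5.6 -29.3] L [ 0.12 -0.04 -1.  ]
0.178 0.24 tip in tool [  0.1 -10.7 -39.3] L [ 0.18 -0.05 -1.  ]
0.186 0.2 tip in tool [0.2 9.6 0.7] L [-0.84  0.14 -1.  ]
0.186 0.21 tip in tool [ 0.2  4.5 -9.3] L [-0.29  0.04 -1.  ]
0.186 0.22 tip in tool [  0.2  -0.5 -19.3] L [-0.06 -0.01 -1.  ]
0.186 0.23 tip in tool [  0.1  -5.6 -29.3] L [ 0.07 -0.03 -1.  ]
0.186 0.24 tip in tool [  0.1 -10.7 -39.3] L [ 0.15 -0.05 -1.  ]
0.194 0.2 tip in tool [0.2 9.6 0.7] L [-2.49  0.46 -1.  ]
0.194 0.21 tip in tool [ 0.2  4.5 -9.3] L [-0.63  0.1  -1.  ]
0.194 0.22 tip in tool [  0.2  -0.5 -19.3] L [-0.2   0.02 -1.  ]
0.194 0.23 tip in tool [  0.1  -5.6 -29.3] L [-0.   -0.02 -1.  ]
0.194 0.24 tip in tool [  0.1 -10.7 -39.3] L [ 0.1  -0.04 -1.  ]
(170, 520) [ 0.6303 -0.0753  0.2   ]
(800, 405) [0.6331 0.0398 0.2   ]
(120, 267) [ 0.5812 -0.069   0.2   ]
(800, 271) [0.608  0.0429 0.2   ]
```

The roof and door edges agree again with my estimates. The finger tip itself stays ambiguous, so I go by feel.

>>> {"method": "drive_tool", "body": {
  "commands": "0 0 1.5 0 0 0;0 0 1.5 0 0 0;0 0 0 0 0 0;0 0 0 0 0 0"
}}

```text
time_s: 4.33
tool_pos: [0.6076, -0.0229, 0.1977]
eef_rot: [0.783, 0.622, -0.0, -0.0]
wrist_force: [-0.2, 0.6, 0.2]
opening: -0.0002
```

>>> {"method": "drive_tool", "body": {
  "commands": "0 0 1.5 0 0 0;0 0 1.5 0 0 0;0 0 0 0 0 0;0 0 0 0 0 0"
}}

```text
time_s: 4.67
tool_pos: [0.6076, -0.0229, 0.1947]
eef_rot: [0.783, 0.622, -0.0, -0.0]
wrist_force: [-0.5, 0.4, -0.4]
opening: 0.0004
```

>>> {"method": "drive_tool", "body": {
  "commands": "0 0 1.5 0 0 0;0 0 1.5 0 0 0;0 0 0 0 0 0;0 0 0 0 0 0"
}}

```text
time_s: 5.0
tool_pos: [0.6076, -0.0229, 0.1917]
eef_rot: [0.783, 0.622, -0.0, -0.0]
wrist_force: [0.1, -0.1, 0.1]
opening: 0.0003
```

>>> {"method": "drive_tool", "body": {
  "commands": "0 0 1.5 0 0 0;0 0 1.5 0 0 0;0 0 0 0 0 0;0 0 0 0 0 0"
}}

```text
time_s: 5.33
tool_pos: [0.6076, -0.0229, 0.1887]
eef_rot: [0.783, 0.622, -0.0, -0.0]
wrist_force: [0.2, 0.6, 0.1]
opening: -0.0001
```

>>> {"method": "drive_tool", "body": {
  "commands": "0 0 1.5 0 0 0;0 0 1.5 0 0 0;0 0 0 0 0 0;0 0 0 0 0 0"
}}

```text
time_s: 5.67
tool_pos: [0.6076, -0.0229, 0.1857]
eef_rot: [0.783, 0.622, -0.0, -0.0]
wrist_force: [-0.0, -0.3, -0.2]
opening: 0.0
```

>>> {"method": "drive_tool", "body": {
  "commands": "0 0 1.5 0 0 0;0 0 0 0 0 0;0 0 0 0 0 0"
}}

```text
time_s: 5.92
tool_pos: [0.6076, -0.0229, 0.1842]
eef_rot: [0.783, 0.622, -0.0, -0.0]
wrist_force: [-0.4, 0.1, -1.1]
opening: 0.0003
```

>>> {"method": "drive_tool", "body": {
  "commands": "0 0 1.5 0 0 0;0 0 0 0 0 0;0 0 0 0 0 0"
}}

```text
time_s: 6.17
tool_pos: [0.6076, -0.0229, 0.1827]
eef_rot: [0.783, 0.622, -0.0, -0.0]
wrist_force: [-0.0, -0.4, 0.0]
opening: 0.0
```

>>> {"method": "drive_tool", "body": {
  "commands": "0 0 1.5 0 0 0;0 0 0 0 0 0;0 0 0 0 0 0"
}}

```text
time_s: 6.42
tool_pos: [0.6076, -0.0229, 0.1812]
eef_rot: [0.783, 0.622, -0.0, -0.0]
wrist_force: [-0.2, -0.2, 0.6]
opening: 0.0001
```

>>> {"method": "drive_tool", "body": {
  "commands": "0 0 1.5 0 0 0;0 0 0 0 0 0;0 0 0 0 0 0"
}}

```text
time_s: 6.67
tool_pos: [0.6076, -0.0229, 0.1797]
eef_rot: [0.783, 0.622, -0.0, -0.0]
wrist_force: [0.4, 0.5, -0.3]
opening: -0.0002
```

>>> {"method": "drive_tool", "body": {
  "commands": "0 0 1.5 0 0 0;0 0 0 0 0 0;0 0 0 0 0 0"
}}

```text
time_s: 6.92
tool_pos: [0.6076, -0.0229, 0.1782]
eef_rot: [0.783, 0.622, -0.0, -0.0]
wrist_force: [-0.1, 0.5, -0.4]
opening: -0.0001
```

>>> {"method": "drive_tool", "body": {
  "commands": "0 0 1.5 0 0 0;0 0 0 0 0 0;0 0 0 0 0 0"
}}

```text
time_s: 7.17
tool_pos: [0.6076, -0.0229, 0.1767]
eef_rot: [0.783, 0.622, -0.0, -0.0]
wrist_force: [0.3, 0.1, -0.1]
opening: -0.0002
```

No touch yet at 0.1767; I'll look again before going on.

Run:
```python
from station import bot, viewer
import cv2,numpy as np
w=viewer.read_camera("wrist")["pixels"][130:280,150:350]
cv2.imwrite("pics/w3.png",cv2.resize(w,None,fx=4,fy=4,interpolation=cv2.INTER_CUBIC))
```

```text
(no output)
```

View pics/w3.png

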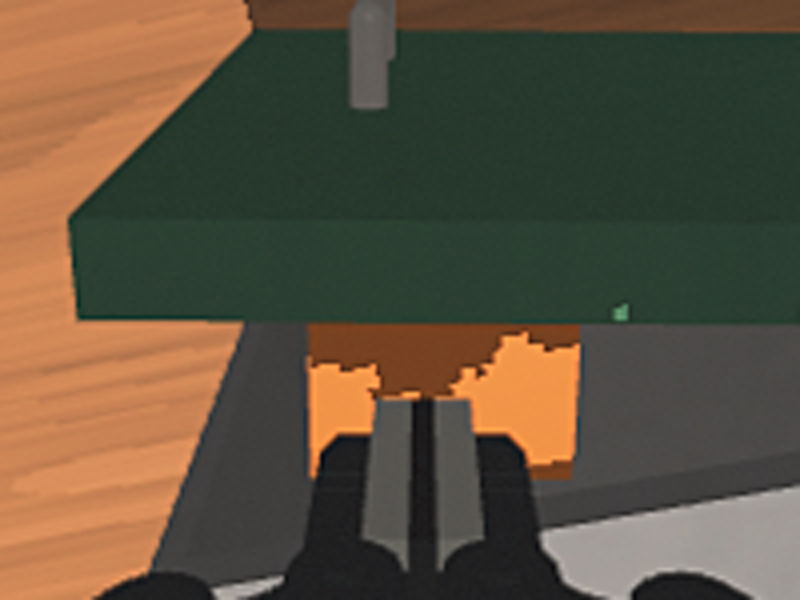

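The tip is now over the pad's middle (422,400). Its shadow tip at (425,397) has nearly met it, so contact is imminent. I'll shift 3 mm toward the door and continue.

>>> {"method": "drive_tool", "body": {
  "commands": "0 -3 0 0 0 0;0 0 1 0 0 0;0 0 0 0 0 0;0 0 0 0 0 0"
}}

```text
time_s: 7.55
tool_pos: [0.6047, -0.0222, 0.1758]
eef_rot: [0.783, 0.622, -0.0, -0.0]
wrist_force: [0.3, -0.7, 0.2]
opening: -0.0001
```

>>> {"method": "drive_tool", "body": {
  "commands": "0 0 1 0 0 0;0 0 0 0 0 0;0 0 0 0 0 0"
}}

```text
time_s: 7.8
tool_pos: [0.6048, -0.0222, 0.1748]
eef_rot: [0.783, 0.622, -0.0, -0.0]
wrist_force: [-0.1, 0.7, 1.0]
opening: 0.0003
```

>>> {"method": "drive_tool", "body": {
  "commands": "0 0 1 0 0 0;0 0 0 0 0 0;0 0 0 0 0 0"
}}

```text
time_s: 8.05
tool_pos: [0.6047, -0.0222, 0.1738]
eef_rot: [0.783, 0.622, -0.0, -0.0]
wrist_force: [0.1, -0.3, 0.2]
opening: -0.0001
```

>>> {"method": "drive_tool", "body": {
  "commands": "0 0 1 0 0 0;0 0 0 0 0 0;0 0 0 0 0 0"
}}

```text
time_s: 8.3
tool_pos: [0.6047, -0.0222, 0.1728]
eef_rot: [0.783, 0.622, -0.0, -0.0]
wrist_force: [0.0, -0.9, -0.5]
opening: -0.0003
```

>>> {"method": "drive_tool", "body": {
  "commands": "0 0 1 0 0 0;0 0 0 0 0 0;0 0 0 0 0 0"
}}

```text
time_s: 8.55
tool_pos: [0.6047, -0.0222, 0.1718]
eef_rot: [0.783, 0.622, -0.0, -0.0]
wrist_force: [-0.2, 0.4, -1.0]
opening: 0.0
```

>>> {"method": "drive_tool", "body": {
  "commands": "0 0 1 0 0 0;0 0 0 0 0 0;0 0 0 0 0 0"
}}

```text
time_s: 8.8
tool_pos: [0.6047, -0.0222, 0.1708]
eef_rot: [0.783, 0.622, -0.0, -0.0]
wrist_force: [-0.2, 0.3, 0.2]
opening: -0.0004
```

>>> {"method": "drive_tool", "body": {
  "commands": "0 0 1 0 0 0;0 0 1 0 0 0;0 0 0 0 0 0;0 0 0 0 0 0"
}}

```text
time_s: 9.13
tool_pos: [0.6047, -0.0222, 0.1687]
eef_rot: [0.783, 0.622, -0.0, -0.0]
wrist_force: [-0.2, 0.6, 0.8]
opening: 0.0001
```

>>> {"method": "drive_tool", "body": {
  "commands": "0 0 1 0 0 0;0 0 1 0 0 0;0 0 0 0 0 0;0 0 0 0 0 0"
}}

```text
time_s: 9.47
tool_pos: [0.6047, -0.0222, 0.1667]
eef_rot: [0.783, 0.622, -0.0, -0.0]
wrist_force: [-0.5, 0.7, -0.3]
opening: 0.0001
```

Run:
```python
from station import bot, viewer
import cv2,numpy as np
w=viewer.read_camera("wrist")["pixels"][140:260,150:350]
cv2.imwrite("pics/w4.png",cv2.resize(w,None,fx=4,fy=4,interpolation=cv2.INTER_CUBIC))
s=bot.state();print(s["wrist_force"],s["wrist_torque"],s["joint_efforts"])
```

```text
[ 0.59043663  0.49148352 -0.04182534] [-0.03655705  0.04114625 -0.05411342] [-3.91495068e-04 -4.15122628e+01 -2.86710316e+01 -4.58037721e-04
  3.10753516e-03  2.14783165e-05]
```

View pics/w4.png

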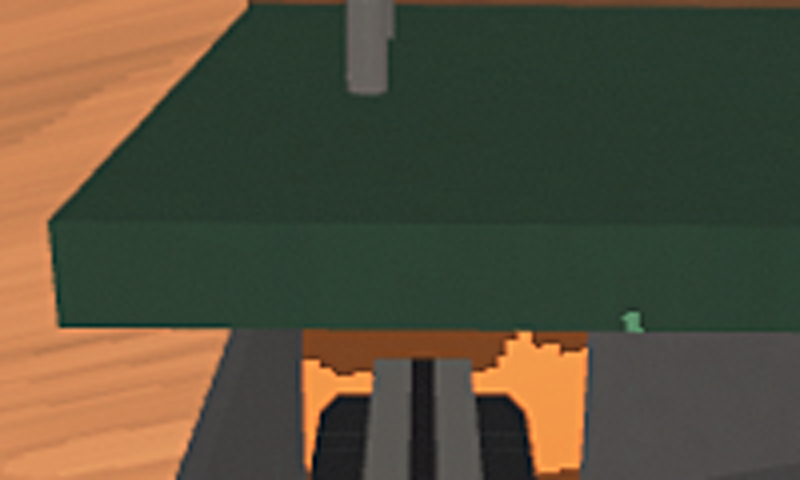

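The tip sits at crop (422,360), over the pad's front half (pad 302–588), with about 30 px left to the door's edge line. There is still no force, so I'll get the pad's height from its apparent size.

Run:
```python
from h import *
from station import bot,viewer
from scipy.spatial.transform import Rotation as R
w=viewer.read_camera("wrist")
P["w4"]=np.array([[w["fx"],0,w["cx"]],[0,w["fy"],w["cy"]],[0,0,1]])@np.array(w["view"])[:3]
P["w2"]=np.load("w2.npy")
s=bot.state();t=np.array(s["tool_pos"]);Rt=R.from_quat(s["eef_rot"]).as_matrix()
cam=-np.linalg.inv(P["w4"][:,:3])@P["w4"][:,3];print("cam in tool",(Rt.T@(cam-t)).round(4),"axis",(Rt.T@np.array(w["view"])[2,:3]).round(3))
for z in(.17,.175,.18,.185,.19,.195):
  a,b,c=[atz("w4",(150+x/4,140+y/4),z) for x,y in((302,345),(588,345),(60,327))]
  a2,b2=[atz("w2",(150+x/4,130+y/4),z) for x,y in((322,340),(562,340))]
  print(z,"w4",np.linalg.norm(a-b).round(4),((a+b)/2).round(4),"w2",np.linalg.norm(a2-b2).round(4),((a2+b2)/2).round(4))
a,b=[atz("w4",(150+x/4,140+y/4),.2) for x,y in((60,327),(800,332))];print("door back edge",a.round(4),b.round(4))
dd=(a-b)/np.linalg.norm(a-b);print("TCP behind door",np.cross(dd,(t-b))[2],dd)
for z in(0,-.01,-.02,-.03):print("tip",(Rt.T@(atz("w4",(150+422/4,140+360/4),t[2]-z)-t)*1000).round(1))
```

```text
cam in tool [ 0.     -0.0809 -0.1778] axis [-0.     0.314  0.949]
0.17 w4 0.049 [ 0.6104 -0.0193  0.17  ] w2 0.0484 [ 0.6197 -0.0213  0.17  ]
0.175 w4 0.0476 [ 0.608  -0.0189  0.175 ] w2 0.0473 [ 0.6175 -0.0209  0.175 ]
0.18 w4 0.0462 [ 0.6056 -0.0184  0.18  ] w2 0.0461 [ 0.6154 -0.0205  0.18  ]
0.185 w4 0.0448 [ 0.6031 -0.018   0.185 ] w2 0.0449 [ 0.6132 -0.0201  0.185 ]
0.19 w4 0.0434 [ 0.6007 -0.0175  0.19  ] w2 0.0438 [ 0.611  -0.0197  0.19  ]
0.195 w4 0.042 [ 0.5983 -0.0171  0.195 ] w2 0.0426 [ 0.6088 -0.0193  0.195 ]
door back edge [ 0.5809 -0.069   0.2   ] [0.6053 0.0326 0.2   ]
TCP behind door 0.012390391785094183 [-0.23334225 -0.97239467  0.        ]
tip [ 0.2  9.2 -0. ]
tip [  0.2   4.1 -10. ]
tip [  0.1  -1.  -20. ]
tip [  0.1  -6.  -30. ]
```

Pad top is about 0.187–0.188 and unmoved. The real tip is therefore roughly 20 mm above the reported TCP, with the body still well clear of the roof. I'll continue by feel, watching force and pad image together.

>>> {"method": "drive_tool", "body": {
  "commands": "0 0 1 0 0 0;0 0 0 0 0 0;0 0 0 0 0 0"
}}

```text
time_s: 9.82
tool_pos: [0.6047, -0.0222, 0.1658]
eef_rot: [0.783, 0.622, -0.0, -0.0]
wrist_force: [-0.1, 0.2, -0.5]
opening: 0.0001
```

>>> {"method": "drive_tool", "body": {
  "commands": "0 0 1 0 0 0;0 0 0 0 0 0;0 0 0 0 0 0"
}}

```text
time_s: 10.07
tool_pos: [0.6047, -0.0222, 0.1648]
eef_rot: [0.783, 0.622, -0.0, -0.0]
wrist_force: [0.5, 0.1, -0.9]
opening: -0.0001
```

```bash
cat > chk.py <<'E'
from h import *
from station import bot,viewer
w=viewer.read_camera("wrist"); s=bot.state()
P["c"]=np.array([[w["fx"],0,w["cx"]],[0,w["fy"],w["cy"]],[0,0,1]])@np.array(w["view"])[:3]
b,g,r=[w["pixels"][...,i].astype(int) for i in range(3)]
m=(r>1.8*b)&(r>80)&(r>g*1.3)&(g>b*1.2); m[:,:215]=0; m[:,305:]=0; m[:215]=0; m[265:]=0
for row in range(222,262,4):
    x=np.where(m[row])[0]
    if len(x)>4: print(row,x.min(),x.max(),end=" | ")
print(np.round(s["wrist_force"],2),np.round(s["wrist_torque"],3),np.round(s["tool_pos"],4))
E
python3 chk.py
```

```text
226 225 296 | 230 225 296 | 234 225 296 | 238 225 296 | 242 225 296 | 246 225 296 | 250 225 295 | 254 226 295 | 258 225 295 | [-0.03  0.31 -0.47] [-0.02  -0.044  0.018] [ 0.6048 -0.0222  0.1648]
```

>>> {"method": "drive_tool", "body": {
  "commands": "0 0 1 0 0 0;0 0 0 0 0 0;0 0 0 0 0 0"
}}

```text
time_s: 10.37
tool_pos: [0.6047, -0.0222, 0.1638]
eef_rot: [0.783, 0.622, -0.0, -0.0]
wrist_force: [0.3, -0.9, -0.1]
opening: 0.0002
```

>>> {"method": "drive_tool", "body": {
  "commands": "0 0 1 0 0 0;0 0 0 0 0 0;0 0 0 0 0 0"
}}

```text
time_s: 10.62
tool_pos: [0.6048, -0.0222, 0.1628]
eef_rot: [0.783, 0.622, -0.0, -0.0]
wrist_force: [0.5, -0.2, 0.3]
opening: -0.0002
```

>>> {"method": "drive_tool", "body": {
  "commands": "0 0 1 0 0 0;0 0 0 0 0 0;0 0 0 0 0 0"
}}

```text
time_s: 10.87
tool_pos: [0.6047, -0.0222, 0.1618]
eef_rot: [0.783, 0.622, -0.0, -0.0]
wrist_force: [0.1, -1.7, -0.5]
opening: -0.0004
```

```bash
python3 chk.py
```

```text
226 225 252 | 230 225 297 | 234 224 297 | 238 225 297 | 242 225 297 | 246 225 296 | 250 225 296 | 254 225 296 | 258 225 296 | [ 0.29  0.16 -0.22] [-0.054 -0.053 -0.014] [ 0.6048 -0.0222  0.1618]
```

>>> {"method": "drive_tool", "body": {
  "commands": "0 0 1 0 0 0;0 0 1 0 0 0;0 0 0 0 0 0;0 0 0 0 0 0"
}}

```text
time_s: 11.25
tool_pos: [0.6047, -0.0222, 0.1597]
eef_rot: [0.783, 0.622, -0.0, -0.0]
wrist_force: [-0.2, -0.4, -0.3]
opening: -0.0002
```

>>> {"method": "drive_tool", "body": {
  "commands": "0 0 1 0 0 0;0 0 1 0 0 0;0 0 0 0 0 0;0 0 0 0 0 0"
}}

```text
time_s: 11.58
tool_pos: [0.6047, -0.0222, 0.1577]
eef_rot: [0.783, 0.622, -0.0, -0.0]
wrist_force: [-0.2, -0.2, 0.1]
opening: -0.0002
```

```bash
python3 chk.py
python3 - <<'E'
from station import bot, viewer
import cv2,numpy as np
w=viewer.read_camera("wrist")["pixels"][140:290,150:350]
cv2.imwrite("pics/w5.png",cv2.resize(w,None,fx=4,fy=4,interpolation=cv2.INTER_CUBIC))
E
```

```text
230 224 298 | 234 224 298 | 238 224 298 | 242 224 298 | 246 224 297 | 250 224 297 | 254 224 297 | 258 224 297 | [-0.33 -0.05 -0.09] [-0.001  0.012  0.052] [ 0.6048 -0.0222  0.1578]
```

View pics/w5.png

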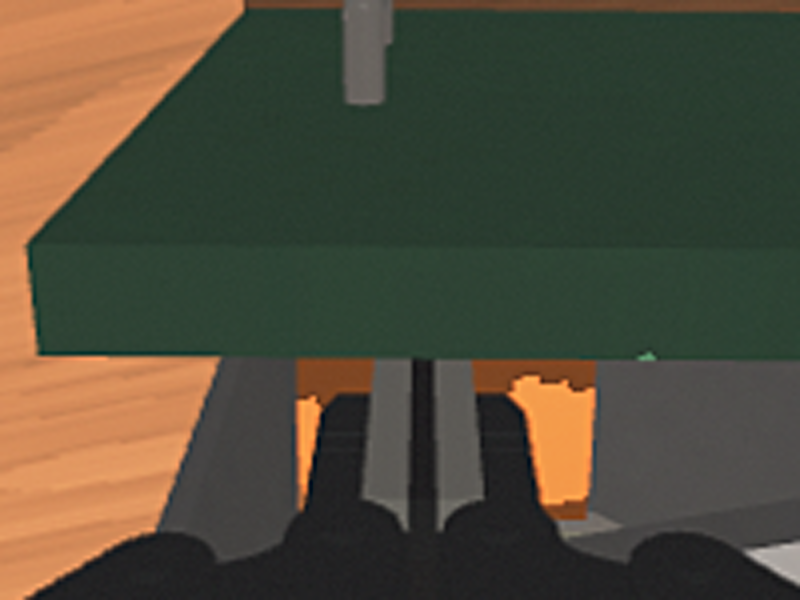

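The tip at crop (422,360) is now level with the door's edge line (y≈357), and the orange is visible on both sides of the finger. The next millimetres will show whether the door's edge hides the tip (tip below 0.2) or not.

>>> {"method": "drive_tool", "body": {
  "commands": "0 0 1 0 0 0;0 0 1 0 0 0;0 0 0 0 0 0;0 0 0 0 0 0"
}}

```text
time_s: 12.02
tool_pos: [0.6047, -0.0222, 0.1557]
eef_rot: [0.783, 0.622, -0.0, -0.0]
wrist_force: [-0.0, -0.1, -1.2]
opening: -0.0
```

>>> {"method": "drive_tool", "body": {
  "commands": "0 0 1 0 0 0;0 0 1 0 0 0;0 0 0 0 0 0;0 0 0 0 0 0"
}}

```text
time_s: 12.35
tool_pos: [0.6047, -0.0222, 0.1537]
eef_rot: [0.783, 0.622, -0.0, -0.0]
wrist_force: [0.6, -0.2, -0.0]
opening: 0.0002
```

```bash
cat >> chk.py <<'E'
for c in (247,262,240,270): print(c,[w["pixels"][r0,c].tolist() for r0 in range(226,246,2)])
E
python3 chk.py
```

```text
234 223 299 | 238 223 299 | 242 224 299 | 246 223 299 | 250 223 298 | 254 223 298 | 258 224 298 | [-0.41  0.33 -0.32] [ 0.007 -0.008  0.052] [ 0.6048 -0.0222  0.1538]
247 [[53, 69, 47], [53, 69, 47], [53, 69, 47], [50, 68, 42], [87, 91, 94], [87, 91, 93], [86, 91, 93], [86, 91, 94], [86, 90, 92], [86, 90, 93]]
262 [[51, 66, 44], [54, 68, 48], [51, 66, 46], [50, 66, 43], [88, 92, 95], [86, 91, 93], [87, 92, 94], [86, 91, 93], [86, 91, 93], [87, 91, 93]]
240 [[53, 68, 47], [53, 69, 47], [54, 70, 48], [57, 70, 38], [35, 71, 131], [34, 70, 130], [35, 47, 71], [33, 31, 31], [33, 31, 30], [34, 31, 32]]
270 [[53, 68, 46], [54, 68, 47], [51, 66, 45], [57, 67, 38], [33, 69, 130], [33, 71, 130], [33, 47, 71], [36, 32, 31], [34, 32, 33], [31, 30, 29]]
```

The door's edge now hides the tip (green down to row 232), so the tip is inside the gap and behind the door. With the pad unmoved at about 0.187, contact must be close. I'll continue at 1 mm steps.

>>> {"method": "drive_tool", "body": {
  "commands": "0 0 1 0 0 0;0 0 0 0 0 0;0 0 0 0 0 0"
}}

```text
time_s: 12.65
tool_pos: [0.6048, -0.0222, 0.1528]
eef_rot: [0.783, 0.622, -0.0, -0.0]
wrist_force: [-0.1, 0.3, -0.8]
opening: -0.0004
```

>>> {"method": "drive_tool", "body": {
  "commands": "0 0 1 0 0 0;0 0 0 0 0 0;0 0 0 0 0 0"
}}

```text
time_s: 12.9
tool_pos: [0.6048, -0.0222, 0.1518]
eef_rot: [0.783, 0.622, -0.0, -0.0]
wrist_force: [-0.2, 0.1, -0.2]
opening: -0.0002
```

>>> {"method": "drive_tool", "body": {
  "commands": "0 0 1 0 0 0;0 0 0 0 0 0;0 0 0 0 0 0"
}}

```text
time_s: 13.15
tool_pos: [0.6053, -0.0223, 0.1516]
eef_rot: [0.783, 0.622, 0.0, 0.0]
wrist_force: [-0.0, 0.4, 2.6]
opening: 0.0002
```

```bash
python3 chk.py|head -1
```

```text
238 223 300 | 242 223 299 | 246 223 299 | 250 223 299 | 254 223 299 | 258 223 299 | [-1.18 -0.57  2.94] [ 0.027  0.079 -0.03 ] [ 0.6052 -0.0223  0.1515]
```

Contact: 2.9 N upward at TCP z≈0.1516. I'll press on, tracking the measured depth toward about 9 mm.

>>> {"method": "drive_tool", "body": {
  "commands": "0 0 1 0 0 0;0 0 0 0 0 0;0 0 0 0 0 0"
}}

```text
time_s: 13.45
tool_pos: [0.6054, -0.0223, 0.1505]
eef_rot: [0.783, 0.622, 0.0, 0.001]
wrist_force: [0.3, 0.9, 5.5]
opening: 0.0001
```

>>> {"method": "drive_tool", "body": {
  "commands": "0 0 1 0 0 0;0 0 0 0 0 0;0 0 0 0 0 0"
}}

```text
time_s: 13.7
tool_pos: [0.6053, -0.0223, 0.1495]
eef_rot: [0.783, 0.622, 0.0, 0.001]
wrist_force: [0.6, -0.1, 6.0]
opening: 0.0002
```

>>> {"method": "drive_tool", "body": {
  "commands": "0 0 1 0 0 0;0 0 0 0 0 0;0 0 0 0 0 0"
}}

```text
time_s: 13.95
tool_pos: [0.6054, -0.0223, 0.1486]
eef_rot: [0.783, 0.622, 0.0, 0.001]
wrist_force: [-0.5, 0.0, 5.8]
opening: -0.0001
```

```bash
python3 chk.py|head -1
```

```text
238 223 300 | 242 223 299 | 246 223 299 | 250 223 299 | 254 223 299 | 258 223 299 | [-0.53 -0.37  6.53] [-0.012  0.023 -0.003] [ 0.6054 -0.0223  0.1486]
```

The hook behaves as described (5–6.5 N), with touch at about 0.1514. Target is about 0.142: 9.4 mm down, between the clear point at 8 and the stop at 11.

>>> {"method": "drive_tool", "body": {
  "commands": "0 0 1.5 0 0 0;0 0 1.5 0 0 0;0 0 0 0 0 0;0 0 0 0 0 0"
}}

```text
time_s: 14.33
tool_pos: [0.6056, -0.0223, 0.146]
eef_rot: [0.783, 0.622, 0.001, 0.001]
wrist_force: [-1.4, 0.0, 7.3]
opening: 0.0003
```

>>> {"method": "drive_tool", "body": {
  "commands": "0 0 1.5 0 0 0;0 0 1.5 0 0 0;0 0 0 0 0 0;0 0 0 0 0 0"
}}

```text
time_s: 14.67
tool_pos: [0.6059, -0.0224, 0.1435]
eef_rot: [0.783, 0.622, 0.001, 0.001]
wrist_force: [-0.3, 0.5, 8.2]
opening: -0.0001
```

>>> {"method": "drive_tool", "body": {
  "commands": "0 0 1.6 0 0 0;0 0 0 0 0 0;0 0 0 0 0 0;0 0 0 0 0 0"
}}

```text
time_s: 15.0
tool_pos: [0.6062, -0.0225, 0.1422]
eef_rot: [0.783, 0.622, 0.001, 0.001]
wrist_force: [-0.1, 0.4, 9.7]
opening: -0.0001
```

```bash
python3 chk.py|head -1;python3 chk.py|head -1; python3 chk.py|head -1; python3 chk.py|head -1
```

```text
246 223 299 | 250 223 299 | 254 223 299 | 258 223 299 | [-0.18 -0.78  9.08] [-0.037  0.102  0.047] [ 0.6062 -0.0225  0.1422]
246 223 299 | 250 223 299 | 254 223 299 | 258 223 299 | [-1.48  0.36  8.73] [-0.     0.057  0.035] [ 0.6063 -0.0225  0.1423]
246 223 299 | 250 223 299 | 254 223 299 | 258 223 299 | [-1.34 -0.38  9.2 ] [0.045 0.12  0.019] [ 0.6062 -0.0225  0.1423]
246 223 299 | 250 223 299 | 254 223 299 | 258 223 299 | [-0.11  0.94  8.26] [0.034 0.147 0.001] [ 0.6062 -0.0225  0.1423]
```

Mean force about 9 N, depth about 8–9 mm. I'll press 0.8 mm more, then draw the door slowly along its arc.

>>> {"method": "drive_tool", "body": {
  "commands": "0 0 0.8 0 0 0;0 0 0 0 0 0;0 -2 0 0 0 0;0 -2 0 0 0 0;0 0 0 0 0 0"
}}

```text
time_s: 15.62
tool_pos: [0.6029, -0.0219, 0.1419]
eef_rot: [0.783, 0.622, 0.002, 0.002]
wrist_force: [0.3, -0.5, 8.3]
opening: -0.0002
```

>>> {"method": "drive_tool", "body": {
  "commands": "-0.2 -2 0 0 0 0.01;-0.2 -2 0 0 0 0.01;0 0 0 0 0 0"
}}

```text
time_s: 15.87
tool_pos: [0.5989, -0.0211, 0.1419]
eef_rot: [0.789, 0.614, 0.002, 0.002]
wrist_force: [0.5, -0.3, 8.6]
opening: -0.0
```

```bash
python3 chk.py|head -1;python3 chk.py|head -1
```

```text
246 223 299 | 250 223 299 | 254 223 299 | 258 223 298 | [-0.82 -0.44  8.95] [ 0.026  0.032 -0.046] [ 0.5989 -0.0211  0.1418]
246 223 299 | 250 223 299 | 254 223 299 | 258 223 298 | [-0.15  0.48  9.54] [-0.053  0.018 -0.04 ] [ 0.5989 -0.0211  0.1418]
```

The pad keeps its place in the wrist view, so the door is following and has already passed the 0.22 stop with no pull force. Continuing.

>>> {"method": "drive_tool", "body": {
  "commands": "-0.2 -3.7 0 0 0 0.02;-0.2 -3.7 0 0 0 0.02;0 0 0 0 0 0"
}}

```text
time_s: 16.22
tool_pos: [0.5913, -0.0194, 0.1417]
eef_rot: [0.801, 0.598, 0.002, 0.002]
wrist_force: [0.6, -0.5, 9.1]
opening: 0.0005
```

>>> {"method": "drive_tool", "body": {
  "commands": "-0.2 -3.7 0 0 0 0.02;-0.2 -3.7 0 0 0 0.02;0 0 0 0 0 0"
}}

```text
time_s: 16.47
tool_pos: [0.584, -0.0175, 0.1417]
eef_rot: [0.813, 0.582, 0.002, 0.001]
wrist_force: [0.0, 0.1, 8.0]
opening: -0.0004
```

>>> {"method": "drive_tool", "body": {
  "commands": "-0.2 -3.7 0 0 0 0.02;-0.2 -3.7 0 0 0 0.02;0 0 0 0 0 0"
}}

```text
time_s: 16.72
tool_pos: [0.577, -0.0153, 0.1417]
eef_rot: [0.825, 0.566, 0.002, 0.001]
wrist_force: [0.8, 1.1, 9.0]
opening: 0.0
```

```bash
python3 chk.py|head -1
```

```text
246 215 299 | 250 215 299 | 254 215 299 | 258 215 298 | [-0.4   1.27  9.69] [ 0.168  0.122 -0.06 ] [ 0.577  -0.0153  0.1417]
```

Run:
```python
from station import bot, viewer
import cv2,numpy as np
w=viewer.read_camera("wrist")["pixels"];t=viewer.read_camera("top")["pixels"][100:220,170:290]
o=np.hstack([cv2.resize(w,(480,360)),cv2.resize(t,(320,320))[:320].copy() if 0 else cv2.resize(t,(320,360))])
cv2.imwrite("pics/w6.png",o)
```

```text
(no output)
```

View pics/w6.png

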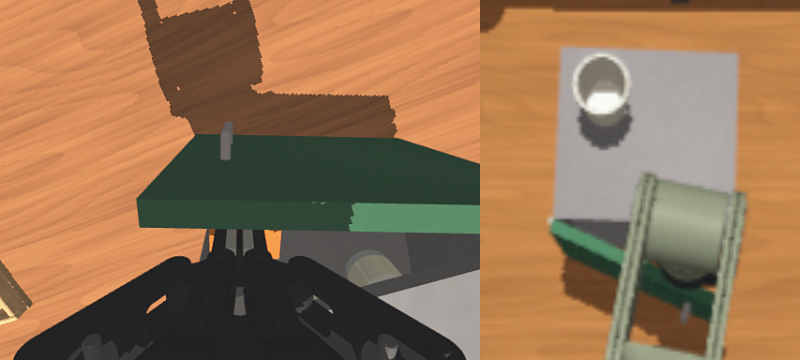

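The door stands clearly farther out, in line with the tool (about 0.35 rad), and the cup is untouched. I'll go a little farther, ease the press by 5 mm, then swing on, watching the load.

>>> {"method": "drive_tool", "body": {
  "commands": "-0.2 -5.5 0 0 0 0.03;-0.2 -5.5 0 0 0 0.03;-0.2 -5.5 0 0 0 0.03;0 0 0 0 0 0;0 0 0 0 0 0"
}}

```text
time_s: 17.28
tool_pos: [0.5614, -0.0094, 0.1415]
eef_rot: [0.849, 0.528, 0.002, 0.001]
wrist_force: [-0.8, 0.7, 9.7]
opening: -0.0
```

>>> {"method": "drive_tool", "body": {
  "commands": "0 0 -2.5 0 0 0;0 0 -2.5 0 0 0;-0.3 -7.4 0 0 0 0.04;-0.3 -7.4 0 0 0 0.04;0 0 0 0 0 0"
}}

```text
time_s: 17.7
tool_pos: [0.547, -0.0025, 0.1458]
eef_rot: [0.87, 0.493, 0.001, 0.0]
wrist_force: [0.1, 2.1, 7.1]
opening: 0.0001
```

>>> {"method": "drive_tool", "body": {
  "commands": "-0.3 -7.4 0 0 0 0.04;-0.3 -7.4 0 0 0 0.04;-0.3 -7.4 0 0 0 0.04;-0.3 -7.4 0 0 0 0.04;0 0 0 0 0 0"
}}

```text
time_s: 18.12
tool_pos: [0.522, 0.0136, 0.1458]
eef_rot: [0.906, 0.422, 0.002, -0.0]
wrist_force: [-0.1, 2.4, 7.9]
opening: -0.0002
```

```bash
cat > arc.py <<'E'
from h import *
from station import bot
s=bot.state();q=s["eef_rot"];th=np.pi/2-2*np.arctan2(q[1],q[0])   # tool angle, d=(-sin,-cos)
H=np.array([.635,.1625]);v=np.array(s["tool_pos"])[:2]-H
d=np.array([-np.sin(th),-np.cos(th)]);n=np.array([np.cos(th),-np.sin(th)])
print("tool door-angle",th-.028,"along",v@d,"behind",v@n,np.round(s["wrist_force"],1),np.round(s["joints"],2))
E
python3 arc.py; python3 chk.py|head -1
```

```text
tool door-angle 0.6707047283514778 along 0.18668773730080424 behind 0.009253625523515496 [-0.1  2.4  7.9] [-0.14  0.14  1.73  0.    1.27 -1.01]
242 215 300 | 246 215 300 | 250 215 299 | 254 215 299 | 258 215 299 | [-0.01  2.71  8.01] [ 0.299 -0.096 -0.043] [0.5224 0.0133 0.1459]
```

>>> {"method": "drive_tool", "body": {
  "commands": "-0.3 -7.4 0 0 0 0.04;-0.3 -7.4 0 0 0 0.04;-0.3 -7.4 0 0 0 0.04;-0.3 -7.4 0 0 0 0.04;0 0 0 0 0 0"
}}

```text
time_s: 18.58
tool_pos: [0.5001, 0.0331, 0.1459]
eef_rot: [0.937, 0.349, 0.002, -0.0]
wrist_force: [1.1, 2.5, 7.4]
opening: 0.0001
```

>>> {"method": "drive_tool", "body": {
  "commands": "-0.3 -7.4 0 0 0 0.04;-0.3 -7.4 0 0 0 0.04;-0.3 -7.4 0 0 0 0.04;-0.3 -7.4 0 0 0 0.04;0 0 0 0 0 0"
}}

```text
time_s: 19.0
tool_pos: [0.4815, 0.0559, 0.1459]
eef_rot: [0.962, 0.273, 0.002, -0.0]
wrist_force: [0.7, 1.4, 6.5]
opening: -0.0002
```

```bash
python3 arc.py; python3 chk.py|head -1
```

```text
tool door-angle 0.990582955656349 along 0.18660667210894766 behind 0.010194497676369138 [0.7 1.4 6.5] [-0.06  0.06  1.82  0.    1.26 -0.62]
242 215 304 | 246 215 304 | 250 215 304 | 254 215 304 | 258 215 304 | [0.95 1.73 7.13] [ 0.267 -0.187 -0.038] [0.4818 0.0556 0.146 ]
```

>>> {"method": "drive_tool", "body": {
  "commands": "-0.3 -7.5 0 0 0 0.04;-0.3 -7.5 0 0 0 0.04;-0.3 -7.5 0 0 0 0.04;-0.3 -7.5 0 0 0 0.04;0 0 0 0 0 0"
}}

```text
time_s: 19.47
tool_pos: [0.4664, 0.0818, 0.1459]
eef_rot: [0.981, 0.195, 0.002, -0.0]
wrist_force: [1.4, 1.6, 7.1]
opening: 0.0002
```

>>> {"method": "drive_tool", "body": {
  "commands": "-0.3 -7.5 0 0 0 0.04;-0.3 -7.5 0 0 0 0.04;-0.3 -7.5 0 0 0 0.04;-0.3 -7.5 0 0 0 0.04;0 0 0 0 0 0"
}}

```text
time_s: 19.88
tool_pos: [0.4556, 0.1097, 0.146]
eef_rot: [0.993, 0.116, 0.002, -0.001]
wrist_force: [1.2, 1.2, 7.7]
opening: 0.0
```

>>> {"method": "drive_tool", "body": {
  "commands": "-0.3 -7.5 0 0 0 0.04;0 0 0 0 0 0;0 0 0 0 0 0"
}}

```text
time_s: 20.13
tool_pos: [0.4538, 0.1163, 0.1459]
eef_rot: [0.995, 0.097, 0.002, -0.0]
wrist_force: [0.9, 2.1, 7.7]
opening: 0.0
```

```bash
python3 arc.py
python3 - <<'E'
from station import bot, viewer
import cv2,numpy as np
w=viewer.read_camera("wrist")["pixels"];t=viewer.read_camera("top")["pixels"][110:270,130:290]
cv2.imwrite("pics/w7.png",np.hstack([cv2.resize(w,(440,330)),cv2.resize(t,(330,330))]))
E
```

```text
tool door-angle 1.3494448498832214 along 0.186703032843437 behind 0.010538667700198498 [0.9 2.1 7.7] [ 0.07  0.02  1.85  0.    1.26 -0.13]
```

View pics/w7.png

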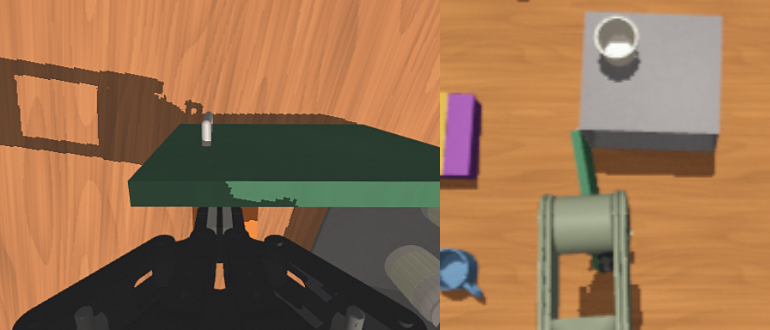

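The door stands nearly square to the locker front at about 1.35 rad. I'll lift straight out and then move clear.

>>> {"method": "drive_tool", "body": {
  "commands": "0 0 -4 0 0 0;0 0 -4 0 0 0;0 0 -10 0 0 0;0 0 -20 0 0 0;0 0 -30 0 0 0"
}}

```text
time_s: 20.65
tool_pos: [0.4485, 0.1153, 0.2097]
eef_rot: [0.995, 0.096, -0.005, -0.0]
wrist_force: [0.2, 0.2, -0.3]
opening: -0.0
```

>>> {"method": "drive_tool", "body": {
  "commands": "0 0 -30 0 0 0;0 0 -30 0 0 0;0 20 0 0 0 0;0 30 0 0 0 0;0 30 0 0 0 0"
}}

```text
time_s: 21.07
tool_pos: [0.4671, 0.0367, 0.273]
eef_rot: [0.995, 0.098, 0.0, 0.0]
wrist_force: [0.8, -0.3, 0.1]
opening: -0.0
```

>>> {"method": "drive_tool", "body": {
  "commands": "0 35 0 0 0 0;0 35 0 0 0 0;0 30 0 0 0 0;0 0 0 0 0 0;0 0 0 0 0 0"
}}

```text
time_s: 21.48
tool_pos: [0.4858, -0.0622, 0.2717]
eef_rot: [0.996, 0.095, -0.001, -0.001]
wrist_force: [-0.7, 0.5, 0.1]
opening: 0.0
```

```bash
python3 arc.py
python3 - <<'E'
from station import bot, viewer
import cv2,numpy as np
s=viewer.read_camera("scene")["pixels"];t=viewer.read_camera("top")["pixels"]
cv2.imwrite("pics/fs.png",s);cv2.imwrite("pics/ft.png",t)
cv2.imwrite("pics/w8.png",np.hstack([cv2.resize(s[90:270,90:290],(400,360)),cv2.resize(t[90:270,100:300],(400,360))]))
E
```

```text
tool door-angle 1.353057488227781 along 0.18886579872237003 behind 0.19254479666386182 [-0.7  0.5  0.1] [-0.3  -0.03  1.64  0.    1.53 -0.49]
```

View pics/w8.png

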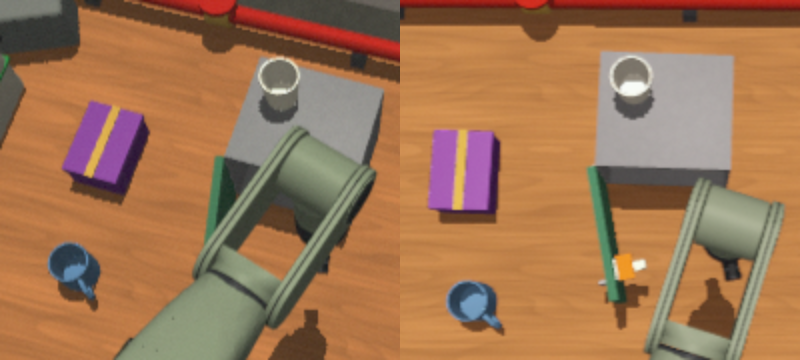

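The door stands wide open in the top crop, from (596,168) to (618,298). The robot is clear, and the cup, tin and mug stand where they were. One last numeric angle check, then I hand in.

Run:
```python
from h import *
a=atz("top",(198,174),.2);b=atz("top",(209,239),.2);v=b-a;ang=np.arctan2(-v[0],-v[1])-.028;print(v,ang)
from station import bot,finish_job
if ang>1.25: print(finish_job())
print(bot.state()["time_s"])
```

```text
[-0.22797456 -0.04248354  0.        ] 1.3585575000765915
the job is handed in; nothing more can be done
None
the job is handed in; nothing more can be done
```

I pressed the latch pad, drew the door past the catch, swung it wide open and handed the job in at about 21.6 s of the 48 s; no verdict was reported.

- **Latch:** I felt the pad at a TCP height of 0.1516 m and pressed it about 9 mm down. I kept it held while drawing the door past the catch. Pressing force was about 9–10 N in the readings between moves, against the 20 N limit.
- **Door:** At about 0.45 rad I eased the press, pushed the door on from inside, then lifted straight out. The last top-camera check put it at 1.36 rad, and the tool's path gave 1.35 rad, both above the required 1.2.
- **Bystanders:** In the final picture the cup, tin and mug stood where they started and the arm was clear. I did not check the tray, lantern, jar and can again at the end, but the arm never went near them.

**Disagreement:** The fingers behaved as if about 35 mm shorter than the stated TCP. The wrist images put the pad top at about 0.187 m, but touch came with the reported TCP at 0.152 m. Going down by feel covered this.

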